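# Shim the end float of a centrifuge drive spindle

### The arm

A 7-joint arm with a two-finger parallel gripper is mounted at the origin on a cart in front of the work surface, level with it; the furniture and walls round the work are solid. World frame = base frame: x ahead of the robot, y to its left, z up, the work surface at z = 0. Lengths are in mm, angles in rad, forces in N, time in s.
With the tool pointing down it reaches from about 425 to 825 mm from the base axis. Payload 3.6 kg.
Tool frame: the origin (TCP) lies between the finger pads; the fingertips stand 22 mm ahead of it and the grasp point (between the pads) lies 3 mm ahead of it; z points along the fingers, y is the line along which they close (so a half turn about z gives the same grasp; the last joint's range is limited). The gripper opens to 85 mm and grips with 20 to 120 N. Pads are 22 mm wide; open, the fingers measure 114 mm over their backs; the gripper's body (76 mm by 85 mm) begins 54 mm behind the grasp point. The pads swing forward as they close: fully open they stand 13 mm farther back than shut.
Start: joints at [1.147, 0.615, -0.013, 1.423, 0.008, 1.103, -0.04], TCP at [251.813, -599.211, 233.097] pointing down, gripper open.
Joint ranges: [-3.12, 3.12], [-0.3, 2.06], [-1.34, 1.32], [0.26, 2.42], [-1.36, 4.5], [0.01, 1.98], [-2.84, 2.84]. Speed limits (rad/s): [2.79, 2.79, 3.14, 3.14, 3.14, 3.14, 3.14].

### API

Orientations are given as a rotation vector (axis times angle).
In Python, from rig import ctrl, viewer, read_clock, read_joint_positions, read_joint_vel, read_joint_torque, read_tcp_pos, read_orientation, read_contact_force, read_ft_torque, read_opening, read_finger_force gives the robot as it stands. The module is installed in compiled form; this text tells all that it offers. Calls block until the motion is done:
- ctrl.goto(position, orientation): joint-space move of the TCP to a pose.
- ctrl.move_linear(position, v=150, frame=None, contact_N=None): straight line of the TCP; frame=None keeps the orientation; v is the mean speed in mm/s. With contact_N (N) it stops when the force on the tool has changed by that much, and returns True; else False.
- ctrl.move_joints(angles): joint-space move.
- ctrl.grip(opening, grip_force=None): finger opening in mm; grip_force is the grip in N (None keeps the last); returns when the fingers have stopped.
- ctrl.dwell(seconds).
- ctrl.solve_ik(position, orientation): joint angles nearest the present ones, or None.
- viewer.read_camera(name): name is "scene" or "top" or "wrist"; returns a dict with "image" (420x560x3 uint8, red, green, blue), "z_map" (420x560 float32, mm along the optical axis (not along the pixel's ray), 0 where there is no reading), "K" (3x3 intrinsics, pixels), "distortion" ([k1, k2, p1, p2, k3] as OpenCV has them; the pictures are not rectified), "R" (3x3) and "t" (3): a world point X has camera coordinates R X + t. Camera axes: x right, y down, z forward; pixel columns grow to the right and rows downward; lengths in mm; the calibration is good to about 2 mm. A picture is of the moment at which its call begins.
A pose or a line that the arm cannot do raises ctrl.PlanningError and nothing moves.
- ctrl.sign_off(): hands the job in; it is judged then, once.
Readings, each from a call of its own:
- read_clock(): time.
- read_joint_positions(): joint angles.
- read_joint_vel(): joint speeds.
- read_joint_torque(): joint torques, N m.
- read_tcp_pos(): TCP position.
- read_orientation(): TCP orientation.
- read_contact_force(): force on the tool from outside, world axes, zero at the start.
- read_ft_torque(): the same for the moment, N m.
- read_opening(): finger opening in mm.
- read_finger_force(): force on a finger pad.
Only numpy, scipy, OpenCV 4.12 (cv2) and the standard library are available. Lean on these libraries where they do the work, as an engineer would, in place of code of your own. Each camera call takes 0.05 s, during which the arm holds its last target. There are 200 camera calls.

### The job

The spindle in this bearing cartridge for the centrifuge has too much end float. Press it gently down by its hub and then draw it gently up to feel how far it travels between its two stops, then, with the spindle up, slide under its collar whichever of the three slotted shims will leave between 1 and 4.5 mm of float, slot fully home on the shaft, and press the spindle down onto it. Draw the spindle up to its stop once more to prove the float that is left, and finish with it pressed down on the shim, the other two shims still on their pegs; never load the stops hard.

Things in the scene. Friction and masses are not known exactly. Their poses are not given: they have to be found in the camera images.
- cartridge: Grey round bearing housing with flange and ribs on an aluminium plate 130 x 110 mm, fixed to the cart. Origin: centre of the flat top of its nose (the thrust face, 60 mm across), 80 mm above the cart top, on the upright spindle axis; z up. From 18 mm below that face the housing widens to 100 mm. The spindle's two stops are inside it: hard; more than 40 N on one harms the bearings.
- spindle: Steel spindle in the housing; slides up and down only. Shaft 16 mm thick, collar 42 mm wide and 7 mm thick, dark hub above. Origin: centre of the collar's underside; its height over the cartridge origin is the gap under the collar, 0 at the lower stop. The upper stop is hidden, differs each time: 7.6 to 15.8 mm total travel. Float left = total travel minus shim thickness.
- hub (a point): Middle of the dark ribbed drive hub, a cylinder 32 mm in diameter and 28 mm high, the spindle's grip; on the axis, 21 mm above the collar's underside, 14 mm above its top. Seal drag (4 N) holds the spindle where it is left; it weighs 2 N. So it moves down at 2 N and up at 6 N; a stop counts as felt with 2 N on it: push 8 N or more, pull 12 N or more, by hand.
- shim_thin_slot (a point): Loose plain steel U-shim, thinnest: 6 mm thick, 90 g, one dark dot on its tab. Lies flat, slot round a tray peg (which peg varies). Point: slot centre, half-way up; z up, x out of the slot's mouth. U-plate 44 x 44 mm (x -22 to 22), slot 20 mm wide, blind end at x -9. Tab 20 mm wide runs to x -73: pinch it from above across its width near x -58, where it overhangs the tray.
- shim_mid_slot (a point): Loose plain steel U-shim, middle one: 9 mm thick, 135 g, two dark dots on its tab. Lies flat, slot round a tray peg (which peg varies). Point: slot centre, half-way up; z up, x out of the slot's mouth. U-plate 44 x 44 mm (x -22 to 22), slot 20 mm wide, blind end at x -9. Tab 20 mm wide runs to x -73: pinch it from above across its width near x -58, where it overhangs the tray.
- shim_thick_slot (a point): Loose plain steel U-shim, thickest: 12 mm thick, 180 g, three dark dots on its tab. Lies flat, slot round a tray peg (which peg varies). Point: slot centre, half-way up; z up, x out of the slot's mouth. U-plate 44 x 44 mm (x -22 to 22), slot 20 mm wide, blind end at x -9. Tab 20 mm wide runs to x -73: pinch it from above across its width near x -58, where it overhangs the tray.
- shim_tray: Black tray 62 x 186 mm, 16 mm high, fixed, with three upright pegs (14 mm in diameter, 18 mm high) 60 mm apart along its y axis, one in each shim's slot; the shims lie on its top and lift straight up. Origin: under the middle peg, at the cart top. The tabs overhang its -x side (its edge is 35 mm from the pegs), with free space below them.
Mind the look-alikes: they are no part of the job. What is shaped like the part that bears shim_mid_slot but orange or purple is not meant.

How it is judged (in metres and radians):
On the way, in this order (a step that is already met when the one before it is completed fails the run):
1. the spindle is pressed down on its lower stop (2 N or more on it) (contact force between spindle and cartridge above 2 N and z of spindle in the frame of cartridge below 0.001 m), for 0.02 s.
2. the spindle is drawn up against its hidden upper stop (2 N or more on it) (contact force between spindle and cartridge above 2 N and z of spindle in the frame of cartridge above 0.006 m), for 0.02 s.
3. a shim lies flat on the thrust face with its slot home on the shaft and the spindle is pressed down on it (((horizontal distance between shim_thin_slot and cartridge below 0.004 m and angle between shim_thin_slot's own z axis and vertical below 0.06 rad and z of shim_thin_slot in the frame of cartridge between 0.0015 and 0.0045 m and z of spindle in the frame of cartridge between 0.005 and 0.0069 m) or (horizontal distance between shim_mid_slot and cartridge below 0.004 m and angle between shim_mid_slot's own z axis and vertical below 0.06 rad and z of shim_mid_slot in the frame of cartridge between 0.003 and 0.006 m and z of spindle in the frame of cartridge between 0.008 and 0.0099 m) or (horizontal distance between shim_thick_slot and cartridge below 0.004 m and angle between shim_thick_slot's own z axis and vertical below 0.06 rad and z of shim_thick_slot in the frame of cartridge between 0.0045 and 0.0075 m and z of spindle in the frame of cartridge between 0.011 and 0.0129 m))), for 0.1 s.
4. the spindle is drawn up against its upper stop again (2 N or more on it), and 1 to 4.5 mm of float is left above the shim (((horizontal distance between shim_thin_slot and cartridge below 0.004 m and angle between shim_thin_slot's own z axis and vertical below 0.06 rad and z of shim_thin_slot in the frame of cartridge between 0.0015 and 0.0045 m and contact force between spindle and cartridge above 2 N and z of spindle in the frame of cartridge between 0.007 and 0.0105 m) or (horizontal distance between shim_mid_slot and cartridge below 0.004 m and angle between shim_mid_slot's own z axis and vertical below 0.06 rad and z of shim_mid_slot in the frame of cartridge between 0.003 and 0.006 m and contact force between spindle and cartridge above 2 N and z of spindle in the frame of cartridge between 0.01 and 0.0135 m) or (horizontal distance between shim_thick_slot and cartridge below 0.004 m and angle between shim_thick_slot's own z axis and vertical below 0.06 rad and z of shim_thick_slot in the frame of cartridge between 0.0045 and 0.0075 m and contact force between spindle and cartridge above 2 N and z of spindle in the frame of cartridge between 0.013 and 0.0165 m))), for 0.02 s.
At the end, for the whole second after the job is handed in: One shim lies flat on the thrust face with its slot centre within 4 mm of the spindle axis, the spindle's collar rests on it (gap within about 1 mm of the shim's thickness), the other two shims are within 20 mm of where they started on their pegs, and all is at rest (((horizontal distance between shim_thin_slot and cartridge below 0.004 m and angle between shim_thin_slot's own z axis and vertical below 0.06 rad and z of shim_thin_slot in the frame of cartridge between 0.0015 and 0.0045 m and z of spindle in the frame of cartridge between 0.005 and 0.0069 m and distance of each of shim_mid_slot, shim_thick_slot from where it was at the start of the episode below 0.02 m) or (horizontal distance between shim_mid_slot and cartridge below 0.004 m and angle between shim_mid_slot's own z axis and vertical below 0.06 rad and z of shim_mid_slot in the frame of cartridge between 0.003 and 0.006 m and z of spindle in the frame of cartridge between 0.008 and 0.0099 m and distance of each of shim_thin_slot, shim_thick_slot from where it was at the start of the episode below 0.02 m) or (horizontal distance between shim_thick_slot and cartridge below 0.004 m and angle between shim_thick_slot's own z axis and vertical below 0.06 rad and z of shim_thick_slot in the frame of cartridge between 0.0045 and 0.0075 m and z of spindle in the frame of cartridge between 0.011 and 0.0129 m and distance of each of shim_thin_slot, shim_mid_slot from where it was at the start of the episode below 0.02 m)) and linear speed of spindle below 0.01 m/s); the robot touches nothing.
It fails at once if more than 40 N on one of the spindle's stops (contact force between spindle and cartridge above 40 N).
It also fails if it takes over 72 s, if anything falls off the work surface, if the arm or the gripper's body presses on something with over 40 N, if the wrist force passes 120 N, or if a joint passes its speed limit or range.

## Working session

There is one attempt and no reset: what is moved stays moved. The work goes in short steps, each a Python script; the robot and the scene stay as the last script left them, time stands still between calls to the robot, and variables do not carry over. Pictures are saved under pics/ and viewed, at most 12 in all, crops included, and the job is handed in when it is done.

```bash
mkdir -p pics; ls
python3 - <<'E'
from rig import *
import cv2,numpy as np
for n in("scene","top"):
    c=viewer.read_camera(n); cv2.imwrite(f"pics/{n}0.png",c["image"][:,:,::-1]); np.savez(f"{n}0.npz",**c)
    print(n,c["K"].round(1).tolist(),np.round(c["distortion"],3),(-c["R"].T@c["t"]).round(0),c["R"].round(2).tolist())
print(read_clock(),read_orientation(),read_contact_force(),read_opening())
E
```

```text
pics
scene [[388.7, 0.0, 275.4], [0.0, 388.7, 207.9], [0.0, 0.0, 1.0]] [-0.039  0.     0.     0.     0.   ] [1083.  -23.  802.] [[-0.11, 0.99, 0.0], [0.77, 0.09, -0.63], [-0.62, -0.07, -0.78]]
top [[442.2, 0.0, 280.4], [0.0, 442.2, 207.7], [0.0, 0.0, 1.0]] [-0.137  0.     0.     0.     0.   ] [ 261.  -87. 1194.] [[0.07, -1.0, 0.0], [-0.97, -0.06, -0.22], [0.22, 0.01, -0.98]]
0.1 [-3.07737364e+00 -6.20448522e-01  8.20862028e-04] [ 0.40079526  0.07531423 -0.07798716] 85.79609558437987
```

View pics/scene0.png

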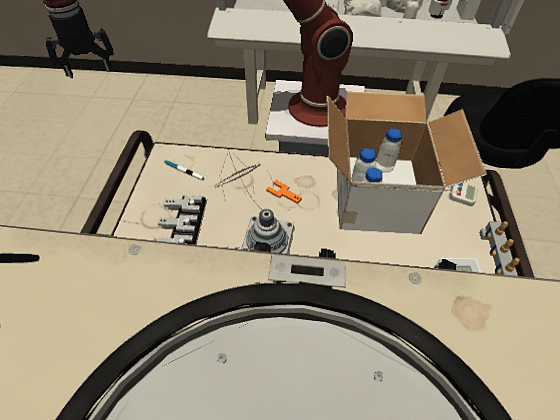

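View pics/top0.png

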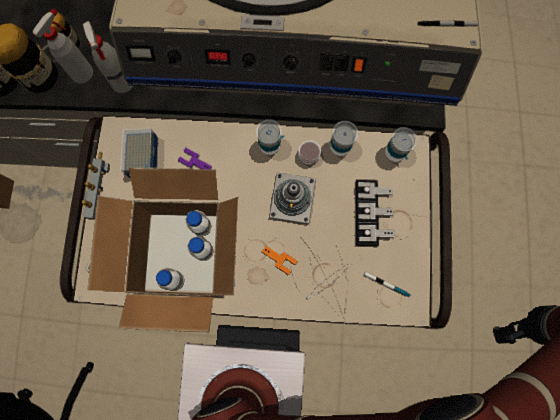

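Scene shows the hub near (266,215) and the tray near (185,220). In the top view the cartridge is near (293,193), the tray near (367,212), and the tabs point image-right, about world -y.

```bash
cat > h.py <<'E'
import numpy as np, cv2
def rays(c,uv):
    p=cv2.undistortPoints(np.float64(uv).reshape(-1,1,2),c["K"],c["distortion"])[:,0]
    d=np.c_[p,np.ones(len(p))]
    return -c["R"].T@c["t"], d@c["R"]      # origin, world dirs (unit optical depth)
def onplane(c,uv,z):
    o,d=rays(c,uv); return o+d*((z-o[2])/d[:,2])[:,None]
def cloud(c):
    v,u=np.mgrid[:420,:560]; o,d=rays(c,np.c_[u.ravel(),v.ravel()])
    P=o+d*c["z_map"].reshape(-1,1); P[c["z_map"].ravel()==0]=np.nan
    return P.reshape(420,560,3)
E
python3 - <<'E'
from h import *
for n,bx in(("top",(250,160,425,260)),("scene",(150,180,310,270))):
    c=dict(np.load(n+"0.npz")); P=cloud(c); np.set_printoptions(suppress=True,precision=1)
    x0,y0,x1,y1=bx; im=c["image"][y0:y1,x0:x1,::-1]
    cv2.imwrite(f"pics/{n}1.png",cv2.resize(im,None,fx=4.5,fy=4.5,interpolation=cv2.INTER_CUBIC))
    S=P[y0:y1,x0:x1]; I=c["image"][y0:y1,x0:x1].astype(int); z=S[...,2]
    # hub top: highest points
    print(n,"zmax",np.nanmax(z), "table",np.nanmedian(z[np.abs(z)<10]))
    m=z>np.nanmax(z)-6; print(" hubtop",m.sum(),np.nanmean(S[m],0), (S[m].max(0)+S[m].min(0))/2)
    for lo,hi in((15,21),(21,30),(30,40)):
        m=(z>lo)&(z<hi)&(I.min(2)>120)&(np.hypot(S[...,0]-np.nanmean(S[z>100][:,0]),S[...,1]-np.nanmean(S[z>100][:,1]))>75)
        k,l,st,ce=cv2.connectedComponentsWithStats(m.astype(np.uint8))
        for i in range(1,k):
            if st[i,4]>15: q=S[l==i]; print(" ",lo,hi,st[i,4],ce[i]+[x0,y0],q.mean(0),q.min(0),q.max(0))
E
```

```text
top zmax 126.07583119033211 table 0.10633880886348379
 hubtop 67 [ 559.6 -100.1  121.8] [ 559.  -100.4  123.1]
  15 21 23 [373.5 188. ] [ 600.6 -323.4   19.3] [ 594.4 -344.4   16.3] [ 606.1 -308.5   20.8]
  15 21 21 [383.3 190.6] [ 595.  -351.    19.4] [ 587.2 -361.6   16.4] [ 606.1 -341.6   21. ]
  21 30 168 [374.3 189.9] [ 594.2 -324.9   23.4] [ 571.7 -374.8   21. ] [ 614.4 -281.7   27.5]
  21 30 244 [374.2 210.6] [ 535.2 -325.4   24.9] [ 512.2 -375.1   21. ] [ 557.1 -282.8   30. ]
  21 30 224 [374.8 232.7] [ 473.9 -327.9   27. ] [ 451.6 -378.    22.3] [ 494.5 -287.1   30. ]
  30 40 19 [366.9 231.9] [ 473.4 -305.3   33.5] [ 468.1 -311.    30.9] [ 478.9 -300.    37.5]
scene zmax 391.32828997149613 table 1.0083651115621706
 hubtop 1715 [ 839.6 -100.9  386.8] [ 843.7 -110.3  388.3]
  15 21 41 [250.1 224. ] [ 517.2 -148.3   18.6] [ 491.9 -154.1   15.6] [ 545.2 -140.2   21. ]
  15 21 135 [286.7 232.1] [530.8 -55.1  18.6] [494.4 -77.8  15.4] [590.9 -41.8  21. ]
  15 21 33 [244.6 242.9] [ 574.4 -152.7   18.4] [ 550.7 -156.9   15.2] [ 588.5 -145.2   20.3]
  21 30 224 [182.8 201.8] [ 474.1 -330.6   28.4] [ 448.1 -381.9   23.9] [ 494.7 -286.1   30. ]
  21 30 305 [177.8 221.4] [ 535.3 -327.6   25.6] [ 510.6 -379.    21.1] [ 555.8 -282.9   29.2]
  21 30 140 [173.2 238. ] [ 583.9 -326.2   23.1] [ 570.6 -377.    21.1] [ 597.8 -282.6   29.9]
  21 30 22 [279.4 248.9] [588.  -67.2  28.2] [577.8 -79.2  26.2] [595.5 -57.2  29.9]
  30 40 28 [190.5 200.2] [ 470.4 -310.3   33.2] [ 451.8 -322.2   30.3] [ 479.1 -302.2   37.3]
  30 40 21 [186.2 219.6] [ 533.3 -305.1   33.8] [ 524.9 -311.    30.2] [ 538.4 -300.    36.9]
  30 40 25 [180.9 239.7] [ 593.7 -302.1   34.4] [ 585.6 -309.9   31.4] [ 599.4 -296.2   36.7]
```

View pics/top1.png

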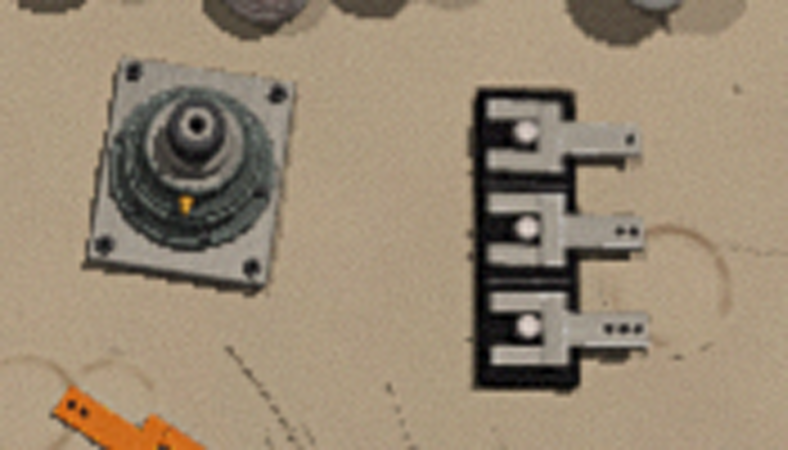

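View pics/scene1.png

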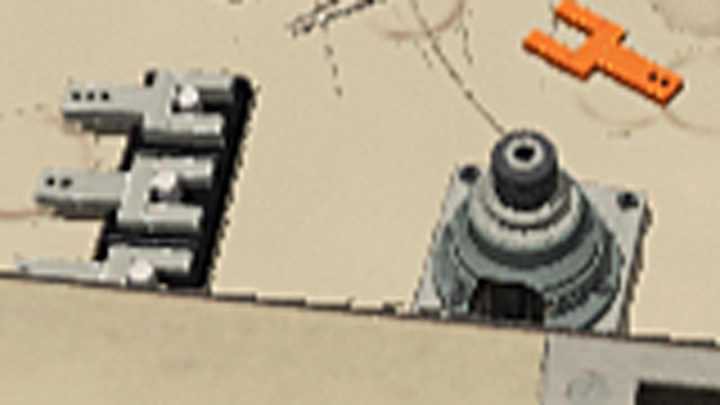

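Shims from the far side: thin at x≈594, mid at 535, thick at 474, slot centres at y≈-305, mouths facing +y. The spindle axis is near (559.5,-100). Next I go above the hub for a close look.

```bash
cat >> h.py <<'E'
from scipy.spatial.transform import Rotation as Ro
def down(yaw=0.0):   # finger-closing line y at angle yaw from world x
    c,s=np.cos(yaw),np.sin(yaw)
    return Ro.from_matrix(np.c_[[-s,c,0],[c,s,0],[0,0,-1]]).as_rotvec()
np.set_printoptions(suppress=True,precision=2)
E
python3 - <<'E'
from h import *
from rig import *
ctrl.goto([535,-320,300],down())
c=viewer.read_camera("wrist"); cv2.imwrite("pics/w_tray.png",c["image"][:,:,::-1]); np.savez("wt.npz",**c)
ctrl.goto([560,-100,270],down())
c=viewer.read_camera("wrist"); cv2.imwrite("pics/w_hub.png",c["image"][:,:,::-1]); np.savez("wh.npz",**c)
print(read_clock(),read_tcp_pos(),read_contact_force(),read_joint_positions(),(-c["R"].T@c["t"]),c["R"])
E
python3 -c "
import cv2,numpy as np
a=[cv2.resize(cv2.imread('pics/'+n+'.png'),(400,300)) for n in('w_tray','w_hub')]
cv2.imwrite('pics/w2.png',np.hstack(a))"
```

```text
2.5833 [ 560.07 -103.48  270.05] [-0.   -0.5  -0.69] [ 0.38  0.47 -0.36  1.6   0.19  1.1  -0.04] [560.13 -18.45 410.47] [[ 1.   -0.    0.  ]
 [-0.   -0.95  0.32]
 [-0.   -0.32 -0.95]]
```

View pics/w2.png

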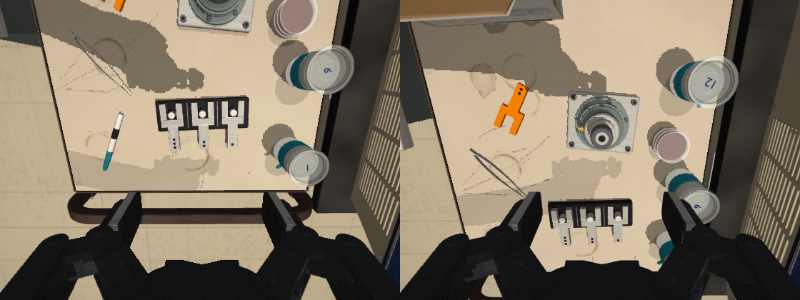

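The left frame shows the three shims with their dots, with tabs toward the gripper (full-res about (235-330,165-205)). The right frame shows the hub top at about (281,193). I'll measure both from the depth clouds and plane rays.

Run:
```python
from h import *
c=dict(np.load("wh.npz")); P=cloud(c); z=P[...,2]; near=np.hypot(P[...,0]-560,P[...,1]+100)
for lo,hi,r in((105,140,30),(84,101,40),(70,84,45),(5,16,100)):
    m=((z>lo)&(z<hi)&(near<r)).astype(np.uint8); 
    if m.sum()<5: continue
    q=P[m>0]; cs=max(cv2.findContours(m,0,1)[0],key=cv2.contourArea)
    print(lo,m.sum(),"z",np.percentile(q[:,2],[5,50,95]),"mid",(q.max(0)+q.min(0))/2,"ext",np.ptp(q,0),"img",cv2.minEnclosingCircle(cs),cv2.minAreaRect(cs))
# base plate at z 10-ish (bright plate corners): fit rect of world pts
m=(z>5)&(z<16)&(near<100); print("plate rect",cv2.minAreaRect(np.float32(P[m][:,:2])))
top=dict(np.load("top0.npz")); print("top view ray hub hole px(293.8,187.3) @121:",onplane(top,[[293.8,187.3]],121))
sc=dict(np.load("scene0.npz")); print("scene ray hub (266,213.5)@121:",onplane(sc,[[150+523/4.5,180+153/4.5]],121))
g=cv2.cvtColor(c["image"],cv2.COLOR_RGB2GRAY)
cv2.imwrite("pics/hubc.png",np.hstack([cv2.resize(c["image"][150:240,230:340,::-1],None,fx=4,fy=4),cv2.resize(dict(np.load("wt.npz"))["image"][130:220,215:300,::-1],None,fx=4,fy=4)])) 
c=dict(np.load("wt.npz")); P=cloud(c); z=P[...,2]; I=c["image"].min(2)
m=((z>17)&(z<31)&(I>100)&(P[...,1]<-270)&(P[...,1]>-400)&(P[...,0]>430)&(P[...,0]<640)).astype(np.uint8)
k,l,st,ce=cv2.connectedComponentsWithStats(m)
for i in range(1,k):
    if st[i,4]>100:
        q=P[l==i]; ax=q[(q[:,1]<-330)]; f=np.polyfit(ax[:,1],ax[:,0],1)
        zz=np.median(q[:,2]); print(st[i,4],"z",zz,"min",q.min(0),"max",q.max(0),"tab mid x",np.mean([ax[:,0].min(),ax[:,0].max()]),"slope",f[0],cv2.minAreaRect(np.float32(ax[:,:2])))
```

```text
105 823 z [112.27 119.78 121.18] mid [560.02 -99.29 113.57] ext [32.03 32.   17.06] img ((282.09478759765625, 191.25592041015625), 16.547988891601562) ((282.5, 191.0), (32.0, 31.0), 90.0)
84 337 z [89.83 91.64 94.46] mid [559.9  -94.64  93.4 ] ext [41.33 31.61 14.09] img ((282.32958984375, 185.84742736816406), 18.794189453125) ((282.5, 182.0), (28.0, 37.0), 90.0)
70 958 z [72.59 79.69 81.15] mid [554.99 -99.67  76.13] ext [68.85 59.79 11.88] img ((278.5, 182.0), 29.770050048828125) ((282.4154052734375, 182.52308654785156), (51.30398941040039, 51.22554016113281), 48.179832458496094)
5 191 z [11.12 15.44 15.96] mid [560.19 -99.54  11.88] ext [136.96 119.57   8.24] img ((323.5, 134.5), 6.5193023681640625) ((323.5, 134.5), (13.0, 1.0), -0.0)
plate rect ((559.8305053710938, -99.62581634521484), (110.10296630859375, 130.12783813476562), 84.814453125)
top view ray hub hole px(293.8,187.3) @121: [[ 559.22 -101.48  121.  ]]
scene ray hub (266,213.5)@121: [[ 559.76 -100.63  121.  ]]
1110 z 21.65946965376665 min [ 571.23 -374.43   17.42] max [ 615.72 -279.54   24.49] tab mid x 595.2470173027322 slope -0.0035415002742614594 ((595.2749633789062, -352.2392578125), (19.501771926879883, 44.383609771728516), 0.13942550122737885)
1118 z 24.72611531948465 min [ 512.59 -376.73   22.11] max [ 556.43 -281.63   27.21] tab mid x 536.4047388954469 slope -0.03549477949571173 ((536.3857421875, -353.55792236328125), (19.833776473999023, 46.42060089111328), 2.379140853881836)
1130 z 27.705546016411432 min [ 450.4  -378.2    18.26] max [ 495.59 -283.77   30.15] tab mid x 471.03169033594855 slope -0.07784032960808121 ((471.0870056152344, -354.0377197265625), (29.431997299194336, 49.6760139465332), 3.0073509216308594)
```

View pics/hubc.png

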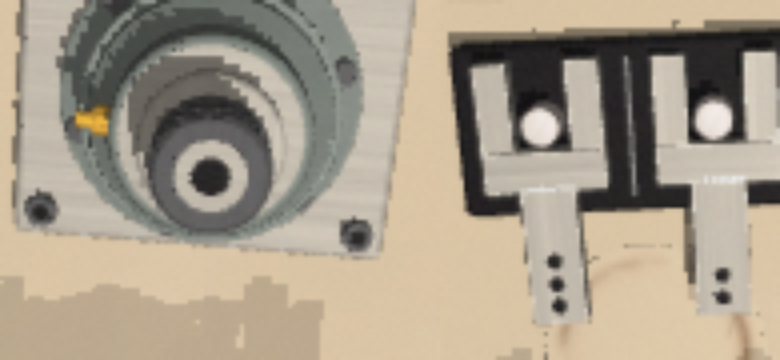

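Run:
```python
from h import *
from rig import *
X,Y=560,-99.6
ctrl.move_linear([X,Y,160],v=120); ctrl.dwell(.2); b=read_contact_force(); print("bias",b)
ctrl.move_linear([X,Y,117],v=60,contact_N=8); print(read_tcp_pos())
ctrl.grip(28,60); ctrl.dwell(.2)
print("gripped",read_clock(),read_opening(),read_finger_force(),read_contact_force()-b,read_tcp_pos())
r=ctrl.move_linear([X,Y,106],v=5,contact_N=9); print("down",r,read_tcp_pos(),read_contact_force()-b)
ctrl.dwell(.2); print(read_clock(),read_tcp_pos(),read_contact_force()-b,read_opening())
```

```text
bias [ 0.78 -0.12 -0.52]
[560.31 -99.59 117.2 ]
gripped 5.4917 29.085410841824682 41.57743513584137 [-1.88  1.32  2.65] [559.98 -99.64 117.16]
down True [559.95 -99.65 112.44] [-1.94 -0.04  4.49]
6.8917 [559.95 -99.61 112.42] [-0.77 -0.74  5.12] 28.692285915001968
```

Run:
```python
from h import *
from rig import *
X,Y=560,-99.6; b=np.array([.78,-.12,-.52])
def st(n): print(n,read_clock(),read_tcp_pos(),read_contact_force()-b,read_opening())
z=read_tcp_pos()[2]
for i in range(8):
    z-=.2; ctrl.move_linear([X,Y,z],v=5); ctrl.dwell(.1); st("dn")
    if read_contact_force()[2]-b[2]>11: break
```

```text
dn 7.3417 [560.02 -99.65 112.45] [-1.22  0.02  5.83] 28.918184356567522
dn 7.6917 [560.   -99.64 112.41] [-2.54  0.08  7.04] 28.887343479598748
dn 8.0417 [560.01 -99.62 112.37] [-2.3   0.63  8.09] 28.99462298317499
dn 8.3917 [560.   -99.66 112.37] [-3.07 -0.07  9.27] 28.76181988222752
dn 8.7417 [560.01 -99.62 112.36] [-2.6   0.71 10.34] 28.787794741107636
dn 9.0917 [560.03 -99.63 112.34] [-2.53  0.27 11.55] 28.879616350974917
```

Lower stop felt at TCP z 112.35, and the arm is soft (about 6 N/mm). Now I draw it up.

```bash
cat >> h.py <<'E'
def pull(X,Y,z,zmax,F,b):
    """raise commanded z in small slow steps till the pull on the hub passes F (F>0 up, F<0 down)"""
    from rig import ctrl,read_tcp_pos,read_contact_force,read_clock
    s=np.sign(F); log=[]
    while (zmax-z)*s>0:
        z+=.5*s; ctrl.move_linear([X,Y,z],v=10); f=read_contact_force()[2]-b[2]; log.append((z,read_tcp_pos()[2],f))
        if -f*s>abs(F): break
    ctrl.dwell(.15); print(np.array(log)[-7:]); print("end",read_clock(),read_tcp_pos(),read_contact_force()-b); return z
E
python3 - <<'E'
from h import *
from rig import *
b=np.array([.78,-.12,-.52])
pull(560,-99.6,112.3,133,15,b)
c=viewer.read_camera("top"); np.savez("top_up.npz",**c)
E
```

```text
[[120.8  120.8   -4.57]
 [121.3  121.34  -5.3 ]
 [121.8  121.84  -4.45]
 [122.3  122.31  -4.73]
 [122.8  122.79  -3.94]
 [123.3  122.87  -9.12]
 [123.8  122.96 -16.1 ]]
end 15.05 [559.87 -99.62 123.01] [  3.01  -0.18 -17.64]
```

Travel is about 10.4 mm, so the mid shim (9 mm, two dots, middle peg) leaves about 1.4 mm of float. I'll ease off, release, and fetch the mid shim.

Run:
```python
from h import *
from rig import *
b=np.array([.78,-.12,-.52])
ctrl.move_linear([560,-99.6,122.9],v=10); ctrl.dwell(.1); print(read_contact_force()-b)
ctrl.grip(60); ctrl.move_linear([560,-99.6,190],v=120)
ctrl.goto([536.8,-361.7,130],down(.038)); ctrl.grip(45); ctrl.dwell(.2)
c=viewer.read_camera("wrist"); P=cloud(c); z=P[...,2]
m=(z>117)&(np.hypot(P[...,0]-560,P[...,1]+99.6)<25); print("hub top",m.sum(),np.percentile(z[m],[10,50,95]) if m.any() else 0)
cv2.imwrite("pics/w_pre.png",c["image"][:,:,::-1])
m=((z>21)&(z<28)&(c["image"].min(2)>90)&(abs(P[...,0]-535)<27)&(P[...,1]<-270)&(P[...,1]>-390))
q=P[m]; print(len(q),q.min(0),q.max(0)); t=q[q[:,1]<-332]
if len(t)>20: print("tab",cv2.minAreaRect(np.float32(t[:,:2])))
p=q[(q[:,1]>-318)]; print("plate mid x",(p[:,0].min()+p[:,0].max())/2)
print(read_clock(),read_tcp_pos(),read_orientation()-down(.038))
```

```text
[  2.91  -1.5  -14.04]
hub top 0 0
3154 [ 512.71 -376.13   22.33] [ 556.89 -281.07   27.02]
tab ((536.2981567382812, -353.9687805175781), (19.787105560302734, 44.229026794433594), 1.3695404529571533)
plate mid x 534.5704295117409
18.1667 [ 536.85 -361.61  130.08] [-0.  0. -0.]
```

View pics/w_pre.png

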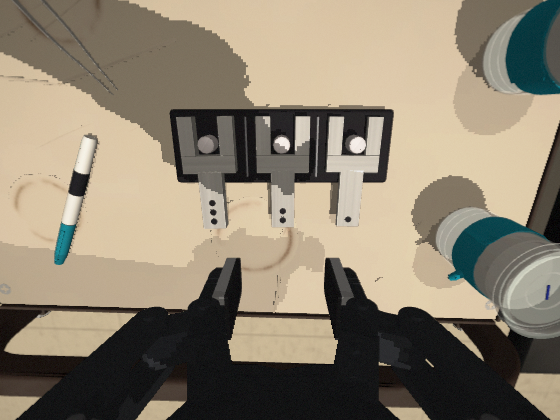

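The middle shim (two dots, tab at about (283,205)) lies centred between the open fingers. I'll grasp it and lift.

Run:
```python
from h import *
from rig import *
b=read_contact_force()
ctrl.move_linear([536.7,-361.6,26.5],v=100,contact_N=10); print(read_tcp_pos(),read_contact_force()-b)
ctrl.grip(15,50); ctrl.dwell(.1); print("grip",read_opening(),read_finger_force(),read_tcp_pos(),read_contact_force()-b)
ctrl.move_linear([536.7,-361.6,75],v=80); ctrl.dwell(.1); print("lift",read_opening(),read_contact_force()-b)
c=viewer.read_camera("wrist"); P=cloud(c); z=P[...,2]; np.savez("lift.npz",**c)
m=((z>58)&(z<90)&(c["image"].min(2)>60)&(abs(P[...,0]-535)<27)&(P[...,1]<-270)&(P[...,1]>-345))
q=P[m]; print(len(q),q.min(0),q.max(0))
A=np.c_[q[:,:2]-[535,-304],np.ones(len(q))]; s=np.linalg.lstsq(A,q[:,2],rcond=None)[0]
r=abs(A@s-q[:,2])<1; s=np.linalg.lstsq(A[r],q[r,2],rcond=None)[0]; print("plane slopes, z at slot",s,r.sum(),"expect top z",25+48.5)
p=q[(q[:,1]>-318)]; print("plate mid x",(p[:,0].min()+p[:,0].max())/2,"front y",np.percentile(p[:,1],99.5))
print(read_clock(),read_tcp_pos())
```

```text
[ 537.34 -361.89   27.33] [ 1.19 -0.77  1.59]
grip 14.962640863017507 0.6150078872451559 [ 536.95 -361.89   26.83] [ 0.18 -1.07  2.88]
lift 15.058351262451747 [ 1.2  -0.29  1.15]Traceback (most recent call last):
  File "<stdin>", line 9, in <module>
    return umr_minimum(a, axis, None, out, keepdims, initial, where)
ValueError: zero-size array to reduction operation minimum which has no identity
```

Run:
```python
from h import *
c=dict(np.load("lift.npz")); cv2.imwrite("pics/lift.png",c["image"][:,:,::-1])
P=cloud(c); z=P[...,2]
m=((z>17)&(z<30)&(c["image"].min(2)>90)&(abs(P[...,0]-535)<27)&(P[...,1]<-270)&(P[...,1]>-390))
q=P[m]; print(len(q),q.min(0),q.max(0))
```

```text
5148 [ 512.23 -376.99   19.37] [ 556.84 -281.24   29.74]
```

View pics/lift.png

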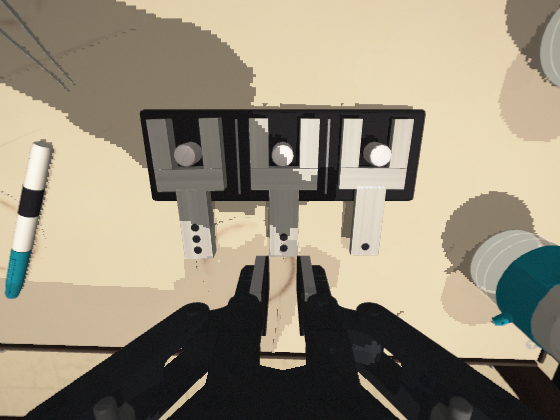

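The shim has not moved: it lies on its peg with its tab at about (283,220), and the shut fingers show at (255-325,260). I'll check the fingertip geometry from the depth map.

Run:
```python
from h import *
c=dict(np.load("lift.npz")); P=cloud(c)
for r in(256,258,262,270,280,300):
    print(r,[(u,*P[r,u].round(0)) for u in range(246,330,7)])
p=c["R"]@np.array([537,-362,75.])+c["t"]; k=c["K"]@p; print("TCP px",k[:2]/k[2],p)
p=c["R"]@np.array([537,-362,53.])+c["t"]; k=c["K"]@p; print("tip px",k[:2]/k[2],p)
from rig import *
print(read_opening(),read_finger_force(),read_tcp_pos(),read_clock())
```

```text
256 [(246, np.float64(507.0), np.float64(-390.0), np.float64(0.0)), (253, np.float64(513.0), np.float64(-390.0), np.float64(0.0)), (260, np.float64(524.0), np.float64(-349.0), np.float64(77.0)), (267, np.float64(527.0), np.float64(-350.0), np.float64(76.0)), (274, np.float64(530.0), np.float64(-376.0), np.float64(25.0)), (281, np.float64(535.0), np.float64(-376.0), np.float64(25.0)), (288, np.float64(540.0), np.float64(-377.0), np.float64(24.0)), (295, np.float64(545.0), np.float64(-376.0), np.float64(25.0)), (302, np.float64(546.0), np.float64(-349.0), np.float64(76.0)), (309, np.float64(549.0), np.float64(-349.0), np.float64(76.0)), (316, np.float64(564.0), np.float64(-389.0), np.float64(-1.0)), (323, np.float64(570.0), np.float64(-388.0), np.float64(-0.0))]
258 [(246, np.float64(507.0), np.float64(-392.0), np.float64(0.0)), (253, np.float64(513.0), np.float64(-392.0), np.float64(0.0)), (260, np.float64(524.0), np.float64(-351.0), np.float64(77.0)), (267, np.float64(528.0), np.float64(-349.0), np.float64(80.0)), (274, np.float64(530.0), np.float64(-391.0), np.float64(1.0)), (281, n
[... 2972 characters left out ...]
 np.float64(-364.0), np.float64(94.0)), (274, np.float64(531.0), np.float64(-432.0), np.float64(-0.0)), (281, np.float64(537.0), np.float64(-431.0), np.float64(0.0)), (288, np.float64(543.0), np.float64(-431.0), np.float64(0.0)), (295, np.float64(549.0), np.float64(-431.0), np.float64(-1.0)), (302, np.float64(544.0), np.float64(-353.0), np.float64(109.0)), (309, np.float64(546.0), np.float64(-348.0), np.float64(115.0)), (316, np.float64(548.0), np.float64(-347.0), np.float64(118.0)), (323, np.float64(551.0), np.float64(-347.0), np.float64(117.0))]
TCP px [284.35 275.72] [  1.04  35.25 159.79]
tip px [284.17 256.64] [  1.06  28.18 180.62]
14.708209935071155 0.0 [ 536.21 -361.35   74.25] 20.75
```

The fingertip front faces end at z≈75, level with the TCP, so the tips reach about 22 mm less than stated and closed just above the tab. I'll go again, 18 mm lower.

Run:
```python
from h import *
from rig import *
ctrl.grip(45); ctrl.dwell(.1); b=read_contact_force()
print(ctrl.move_linear([536.5,-361.6,8.5],v=70,contact_N=8)); print(read_tcp_pos(),read_contact_force()-b)
ctrl.grip(12,50); ctrl.dwell(.1); p0=read_tcp_pos(); print("grip",read_opening(),read_finger_force(),p0,read_contact_force()-b)
if read_finger_force()>10:
    ctrl.move_linear([536.5,-361.6,57],v=80); ctrl.dwell(.2); p1=read_tcp_pos(); print("lift",read_opening(),read_finger_force(),read_contact_force()-b)
    c=viewer.read_camera("wrist"); P=cloud(c); z=P[...,2]; np.savez("lift2.npz",**c); cv2.imwrite("pics/lift2.png",c["image"][:,:,::-1])
    m=((z>58)&(z<90)&(c["image"].min(2)>60)&(abs(P[...,0]-535)<27)&(P[...,1]<-270)&(P[...,1]>-344))
    q=P[m]; print(len(q))
    if len(q)>50:
        print(q.min(0),q.max(0))
        A=np.c_[q[:,:2]-[535,-304],np.ones(len(q))]; s=np.linalg.lstsq(A,q[:,2],rcond=None)[0]
        r=abs(A@s-q[:,2])<1; s=np.linalg.lstsq(A[r],q[r,2],rcond=None)[0]; print("slopes, z at slot",s,r.sum(),"expect",25+(p1-p0)[2])
        p=q[(q[:,1]>-318)]; print("plate mid x",(p[:,0].min()+p[:,0].max())/2,"front y",np.percentile(p[:,1],99.5))
print(read_clock(),read_tcp_pos())
```

```text
False
[ 536.96 -361.8     9.04] [-0.09  0.63  1.81]
grip 18.986770832491022 50.45964002609253 [ 536.84 -361.8     9.09] [0.01 0.96 3.42]
lift 18.996700650193002 49.990777373313904 [-0.81  0.96 -0.72]
8963
[ 511.06 -344.     63.01] [ 556.45 -280.67   73.73]
slopes, z at slot [-0.   -0.   71.58] 7672 expect 72.22729117983269
plate mid x 533.6371810204038 front y -281.08914430607695
23.8 [ 536.17 -361.43   56.38]
```

Gripped level. Now I carry it to the pre-insertion point and check alignment from close by.

Run:
```python
from h import *
from rig import *
ctrl.move_linear([540,-361.6,110],v=120)
ctrl.goto([560.3,-206,100],down(0)); ctrl.dwell(.2); b=read_contact_force()
p1=read_tcp_pos(); c=viewer.read_camera("wrist"); P=cloud(c); z=P[...,2]; cv2.imwrite("pics/pre.png",c["image"][:,:,::-1]); np.savez("pre.npz",**c)
hub=P[(z>120)&(z<130)&(np.hypot(P[...,0]-560,P[...,1]+99.6)<22)]; print("hub",len(hub),(hub.max(0)+hub.min(0))/2,np.percentile(hub[:,2],[50,95]),np.ptp(hub,0))
m=((z>108)&(z<120)&(abs(P[...,0]-560)<27)&(P[...,1]<-122)&(P[...,1]>-188)); q=P[m]
s=q[abs(q[:,2]-np.median(q[:,2]))<1.5]; pl=s[s[:,1]>-160]; print("shim z",np.median(s[:,2]),"x",pl[:,0].min(),pl[:,0].max(),"front",np.percentile(s[:,1],99.5),"tcp",p1)
r=ctrl.move_linear([560.3,-204,80],v=60,contact_N=6); print(r)
if not r:
    r=ctrl.move_linear([560.3,-204,70.5],v=8,contact_N=4); print(r); ctrl.dwell(.1)
print(read_clock(),read_tcp_pos(),read_contact_force()-b)
```

```text
hub 6809 [ 559.64 -102.39  123.88] [125.08 126.43] [31.95 27.43  7.69]
shim z 114.9141912260502 x 537.7686440024374 581.9403982008919 front -128.19111079860784 tcp [ 559.76 -208.15   99.63]
False
True
26.9083 [ 560.18 -204.08   71.28] [0.55 0.25 5.03]
```

View pics/pre.png

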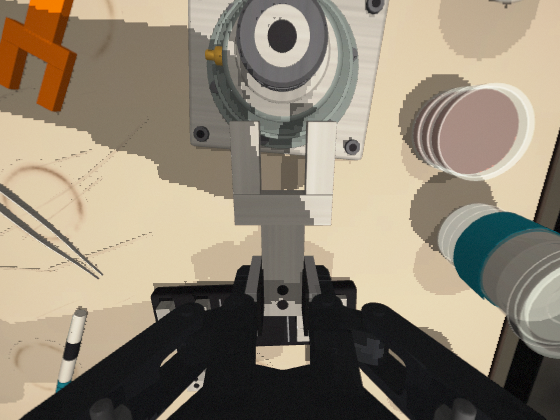

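The hub top at 125.1 confirms the spindle stayed up. The two-dot shim's mouth at (283,125) faces the hub at (283,35), well lined up. Contact came about 2 mm lower than expected, so I'll back off and check tilt before sliding in.

```bash
cat > meas.py <<'E'
from h import *
from rig import *
def shim():
    p=read_tcp_pos(); c=viewer.read_camera("wrist"); P=cloud(c); z=P[...,2]; y=P[...,1]-p[1]; x=P[...,0]-p[0]; dz=z-p[2]
    m=(dz>10)&(dz<20)&(abs(x)<23)&(y<79)&(y>16)&(P[...,1]<-122); q=np.c_[x[m],y[m],dz[m]]
    A=np.c_[q[:,:2],np.ones(len(q))]; s=np.array([0,0,np.median(q[:,2])])
    for t in(3,1,1): r=abs(A@s-q[:,2])<t; s=np.linalg.lstsq(A[r],q[r,2],rcond=None)[0]
    print("slopes(mrad)",s[:2]*1e3,"top dz at tab y20, slot58, tip80:",s[2]+s[1]*20,s[2]+s[1]*58,s[2]+s[1]*80,r.sum(),"tcp",p); return s,p
E
python3 - <<'E'
from meas import *
c=dict(np.load("pre.npz"))
shim_before=None
ctrl.move_linear([560.2,-204,75],v=15); ctrl.dwell(.2); shim(); print(read_clock(),read_contact_force(),read_finger_force())
E
```

```text
slopes(mrad) [-3.83 -0.8 ] top dz at tab y20, slot58, tip80: 15.4039222285083 15.373609353767225 15.356059794706603 7736 tcp [ 559.88 -203.94   74.66]
27.6083 [ 0.05  0.01 -1.84] 49.96659815311432
```

Run:
```python
from meas import *
b=np.array([.05,.01,-1.84])
ctrl.move_linear([560.2,-204,74.2],v=10); ctrl.dwell(.1); print(read_tcp_pos(),read_contact_force()-b)
for y in(-192,-180,-168,-160,-157.2):
    r=ctrl.move_linear([560.2,y,74.2],v=25,contact_N=7); print(r,read_tcp_pos(),read_contact_force()-b)
    if r: break
ctrl.dwell(.1); print(read_clock(),read_tcp_pos(),read_contact_force()-b,read_ft_torque())
```

```text
[ 560.19 -203.99   74.19] [-0.79 -0.49  0.55]
False [ 560.23 -192.01   74.23] [-0.44  0.16  0.19]
False [ 560.23 -180.03   74.24] [-0.51 -0.11  0.57]
False [ 560.21 -168.     74.21] [0.26 0.14 0.98]
False [ 560.24 -159.75   74.21] [-0.62 -0.68  0.44]
False [ 560.23 -157.09   74.23] [-0.33  0.28  0.4 ]
30.6833 [ 560.21 -157.18   74.2 ] [-0.12 -0.71  0.64] [-0.06  0.01 -0.02]
```

Run:
```python
from meas import *
b=np.array([.05,.01,-1.84])
r=ctrl.move_linear([560.2,-154.5,74.2],v=8,contact_N=4); p=read_tcp_pos(); print("home",r,p,read_contact_force()-b)
yy=p[1]-.6
ctrl.move_linear([560.2,yy,74.2],v=10)
r=ctrl.move_linear([560.2,yy,72],v=6,contact_N=3); ctrl.dwell(.1); print("down",r,read_tcp_pos(),read_contact_force()-b)
ctrl.grip(32); ctrl.dwell(.1); print(read_opening(),read_tcp_pos(),read_contact_force()-b)
c=viewer.read_camera("wrist"); cv2.imwrite("pics/placed.png",c["image"][:,:,::-1]); np.savez("placed.npz",**c)
P=cloud(c); z=P[...,2]
m=(z>82)&(z<93)&(abs(P[...,0]-560)<12)&(P[...,1]<-125)&(P[...,1]>-180); q=P[m]; print(len(q),q.min(0),q.max(0),np.median(q[:,2]),np.polyfit(q[:,1],q[:,2],1))
print(read_clock())
```

```text
home True [ 559.43 -156.95   73.57] [ 0.79 -0.53  1.05]
down True [ 560.01 -157.57   72.91] [-0.23 -0.19  7.66]
32.00759215523293 [ 558.54 -157.43   71.59] [ 0.22 -0.73  1.54]
2995 [ 549.62 -172.79   86.77] [ 569.77 -129.96   90.54] 88.73170777028852 [ 0.   88.75]
32.1667
```

View pics/placed.png

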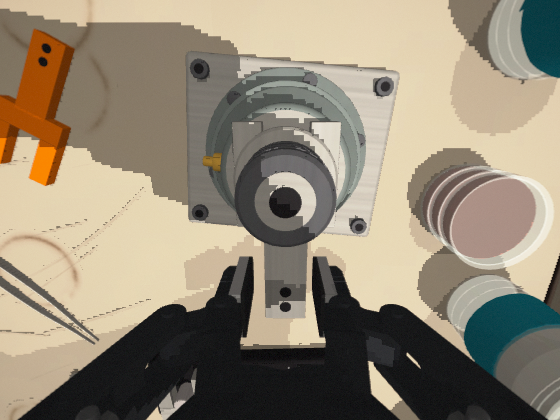

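The shim lies flat (top at 88.75) with its tab end at y -172.8, so the slot centre is within 1 mm of the axis. Collar and hub are at (285,200) and the open fingers are clear of the tab. Next: press, prove the float, press again.

Run:
```python
from h import *
from rig import *
X,Y=560,-99.6
p=read_tcp_pos(); ctrl.move_linear([560,-157.5,165],v=120)
ctrl.grip(60); ctrl.goto([X,Y,165],down(0)); ctrl.dwell(.2); b=read_contact_force()
print(ctrl.move_linear([X,Y,108],v=60,contact_N=8),read_tcp_pos())
ctrl.grip(26,60); ctrl.dwell(.2); print("grip",read_clock(),read_opening(),read_finger_force(),read_tcp_pos(),read_contact_force()-b)
z=pull(X,Y,read_tcp_pos()[2],100,-10,b)
ctrl.dwell(.1)
z=pull(X,Y,read_tcp_pos()[2],116,15,b)
```

```text
False [560.38 -99.58 108.41]
grip 35.6917 29.962720048459126 59.134835600852966 [559.96 -99.65 108.19] [-1.58  0.35  1.32]
[[107.69 107.68   2.47]
 [107.19 107.58   5.84]
 [106.69 107.58   7.3 ]
 [106.19 107.53   9.55]
 [105.69 107.52  13.52]]
end 37.0917 [559.99 -99.64 107.5 ] [-4.43  1.5  13.59]
[[108.02 107.64  -0.69]
 [108.52 107.78  -6.29]
 [109.02 108.73  -5.86]
 [109.52 108.93 -11.45]
 [110.02 109.   -19.52]]
end 38.725 [559.89 -99.64 109.01] [  5.08  -0.22 -19.71]
```

Float is about 1.3–1.4 mm. Final press, then release and verify.

Run:
```python
from h import *
from rig import *
X,Y=560,-99.6; b=np.array([.3,-.2,-.9])
z=pull(X,Y,109,100,-11,b)
ctrl.move_linear([X,Y,107.3],v=10); ctrl.dwell(.1); print("eased",read_tcp_pos(),read_contact_force())
ctrl.grip(60); ctrl.dwell(.1); ctrl.move_linear([X,Y,190],v=100); ctrl.goto([545,-230,230],down(0)); ctrl.dwell(.3)
c=viewer.read_camera("wrist"); P=cloud(c); z=P[...,2]; cv2.imwrite("pics/fin.png",c["image"][:,:,::-1])
h=P[(z>118)&(z<135)&(np.hypot(P[...,0]-560,P[...,1]+99.6)<22)]; print("hub top",len(h),np.percentile(h[:,2],[50,90]) if len(h) else 0)
q=P[(z>85)&(z<93)&(abs(P[...,0]-560)<12)&(P[...,1]<-125)&(P[...,1]>-180)]; print("tab",len(q),q.min(0),q.max(0),np.median(q[:,2]))
print(read_clock(),read_contact_force())
```

```text
[[108.5  108.92  -9.15]
 [108.   108.86  -2.52]
 [107.5  108.46   3.1 ]
 [107.   107.6    6.97]
 [106.5  107.58   9.13]
 [106.   107.54  11.95]]
end 40.425 [559.99 -99.64 107.55] [-4.57 -0.61 12.3 ]
eased [559.98 -99.65 107.6 ] [-2.31 -0.55  5.78]
hub top 1677 [123.91 125.  ]
tab 1185 [ 549.82 -171.59   85.96] [ 569.87 -125.63   91.03] 88.75605657593616
43.2417 [ 0.72 -0.24  0.52]
```

View pics/fin.png

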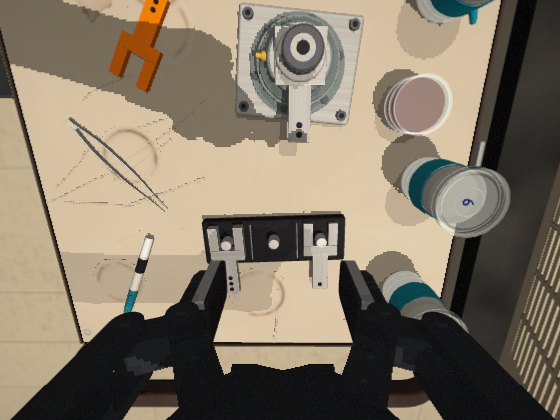

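The shim is home under the collar at (300,60) with the hub top at 123.9, so the gap is about 9 mm. The thin and thick shims are still on their pegs at (321,242) and (226,242).

```bash
python3 -c "
from rig import *
print(ctrl.sign_off(),read_clock())"
```

```text
the job is handed in; nothing more can be done
the job is handed in; nothing more can be done
```

The job is handed in, verdict not shown: I felt about 10.4 mm of travel, fitted the 9 mm (mid) shim fully home, proved about 1.4 mm of float, and left the spindle pressed down on it with the other two shims on their pegs.

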